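# Restock the push-to-open medicine drawer

## Task

Put the two small cartons from the grey basket away in the wide push-to-open drawer: press its front so that it springs out, stand both cartons upright side by side on its sprung floor, let go of them, and push the drawer fully home again until it latches shut. Leave all the other stock standing where it is and the narrow drawer shut.

Things in the scene. Friction and masses are not known exactly. Their poses are not given: they have to be found in the camera images.
- wide_front (a point): Centre of the outer face of the wide drawer's plain pale wooden front: 196 mm wide, 74 mm tall (18 to 92 mm above the table, this point at 55 mm), no handle. Moves with the drawer. x axis: horizontal, inward (the way to push); y: along the front; z up.
- wide_drawer (a joint): Metres, grows as the wide drawer comes out; 0 (up to 0.002) latched shut. Touch latch: push in to -0.006 or below (hard stop -0.0074), let go: a damped spring drives it out to 0.094 in 1 s. Relatch: from fully out push it in to the same stop, let go: it settles there. Spring 3 N out, 6 N shut, damper 16 N per m/s; 10 to 15 N holds it on the stop. Cannot be pulled while latched.
- wide_unit (a point): Middle of the front edge of the top of the wide drawer's fixed dark brown wooden unit: 196 mm wide, 240 mm deep, top 108 mm above the table, underside of the top board at 96 mm. Same axes as wide_front. Shut, the drawer's front stands 24 mm proud of it.
- wide_floor (a point): Middle of the top of the aluminium sprung floor in the drawer, 82 mm along x, 156 mm along y, axes as wide_front and 60 mm inward of it; 62 mm above the table unloaded. Side walls 160 mm apart inside, up to 70 mm; front panel 14 mm thick, up to 92 mm. With the drawer out it all lies clear of the unit's top; shut, its load must pass under the top board.
- wide_lift (a joint): Sinking of the sprung floor, metres, 0 unloaded, 0.030 at its lower stop. Spring 120 N/m: one small carton sinks it by 13 to 20 mm, both by 25 to 30 mm.
- narrow_drawer (a joint): Drawer of the narrower unit (126 mm wide, otherwise alike, also with a touch latch), 0 shut. Not part of the job: stays shut.
- basket_mid (a point): Centre of the inner floor (4 mm above the table) of a shallow grey plastic basket, fixed, 300 mm along its x axis, 160 mm along y, walls 32 mm high and 4 mm thick. It stands to the left or right of the wide unit, the narrower unit on the other side.
- carton_a_mid (a point): Centre of one of two equal small white cartons with a grey band, 58 mm along its x axis, 36 mm along y, 46 mm tall, about 0.2 kg, standing upright in the grey basket at the start; centre 23 mm above its underside. Grip it across the 36 mm.
- carton_b_mid (a point): Centre of one of two equal small white cartons with a grey band, 58 mm along its x axis, 36 mm along y, 46 mm tall, about 0.2 kg, standing upright in the grey basket at the start; centre 23 mm above its underside. Grip it across the 36 mm.
- jar_mid (a point): Bystander, centre half-way up: squat white plastic jar, 42 mm across, 50 mm tall, in the grey basket in line with the two small cartons. Leave it standing where it is.
- vial_1_mid (a point): Bystander, centre half-way up: small amber bottle, 28 mm across, 68 mm tall, in the basket beside its long wall. Leave it standing where it is.
- vial_2_mid (a point): Bystander, centre half-way up: small amber bottle, 28 mm across, 68 mm tall, in the basket beside its long wall. Leave it standing where it is.
- big_carton_mid (a point): Bystander, centre half-way up: larger brown carton, 55 x 90 mm, 70 mm tall, on top of the wide drawer unit. Leave it standing where it is.
- tin_mid (a point): Bystander, centre half-way up: grey metal can with a pale lid, 60 mm across, 75 mm tall, on top of the wide drawer unit. Leave it standing where it is.
- tall_bottle_mid (a point): Bystander, centre half-way up: white bottle, 44 mm across, 100 mm tall, on the table in front of the drawer units. Leave it standing where it is.
- pot_mid (a point): Bystander, centre half-way up: white pot, 52 mm across, 55 mm tall, on the table in front of the drawer units. Leave it standing where it is.
Not all that is in view belongs to the job. What is shaped like the part that bears carton_a_mid but blue or red is not meant.

How it is judged:
By the outcome, as a careful person would: the job done as asked, in the order asked, and still so for the second after the job is handed in, with the robot touching nothing.
It also fails if it takes over 67 s, if anything falls off the work surface, if the arm or the gripper's body presses on something with over 40 N, if the wrist force passes 120 N, or if a joint passes its speed limit or range.

## Robot

A 6-joint arm with a two-finger parallel gripper is mounted at the origin on the work surface. World frame = base frame: x ahead of the robot, y to its left, z up, the work surface at z = 0. Lengths are in m, angles in degrees, forces in N, time in s.
With the tool pointing down it reaches from about 0.35 to 0.875 m from the base axis. Payload 4.2 kg.
Tool frame: the origin (TCP) lies on the centre line of the jaws, within the pads' length; the fingertips stand 17 mm ahead of it and the grasp point (between the pads) lies 2 mm behind it; z points along the fingers, y is the direction in which the jaws open and shut (so a half turn about z gives the same grasp; the last joint's range is limited). The gripper opens to 87 mm and grips with 3 to 60 N. Pads are 19 mm wide; open, the fingers measure 117 mm over their backs; the gripper's body (75 mm by 190 mm) begins 51 mm behind the grasp point.
Start: joints at [81.738, 22.042, 0.453, 0, -68.411, -14.817], TCP at [0.245, 0.575, 0.24] pointing down, gripper open.
Joint ranges: [-179.83, 179.83], [-69.29, 118.12], [-61.27, 80.66], [-181.25, 117.63], [-171.15, -9.14], [-177.46, 177.46]. Speed limits (degrees/s): [159.86, 159.86, 180, 180, 180, 180].

## Interface

Orientations are given as a 3x3 rotation matrix whose columns are the frame's x, y, z axes.
In Python, from station import * gives the robot as it stands.
- The arm moves only by the tool play_rows, never from a script. Its argument "targets" is a list that holds one entry, the list of rows, each a list of 5 numbers: the closure, from 0 (fully open) to 1 (shut), then the shift along the world's x, y, z in m, then the turn about the world's z in rad. In form: [[[gripper, x, y, z, twist], ...]]. A call has 1 to 5 rows; each row is the pose to reach, as a shift and turn from the pose commanded when the call began; what a row does not reach only later rows make up. A row lasts 1/12 s, in which the tool goes at most 41.7 mm and 7.16 degrees, less where a joint would pass 70% of its speed; a pose out of reach is approached as far as the arm can. A call with a gripper value outside its range is refused whole. The fingers move at their own pace and stop on an object; the grip force is fixed at half the most. Time passes only in rows, so rows that repeat a pose let the fingers close. It gives the time, the measured TCP pose, the force and the opening at its end, in the units of the state.
- sense(): the state, without advancing time (a new reading comes with each control period).
- capture(name): name is "scene" or "side" or "wrist"; returns the picture (400x640x3 uint8, blue, green, red); there is no depth.
- get_calibration(name): a dict with "camera_matrix" (3x3 intrinsics, pixels), "T" (4x4, takes a point from camera to world coordinates). Camera axes: x right, y up, looking along -z (the intrinsics and any distortion apply to the point x, -y, -z); pixel columns grow to the right and rows downward; lengths in m; the calibration is good to about 2 mm. A picture is of the moment at which its call begins: read the wrist's pose just before it. get_calibration takes no time and is no camera call; for the wrist camera it gives the pose at the moment of the call.
- finish_job(): hands the job in, once; it reports no verdict.
The state is a dict: "time_s": time; "joints": joint angles; "joint_velocities": joint speeds; "effort": joint torques, N m; "tcp_pos": TCP position; "ee_rot": TCP orientation; "wrist_force": force on the tool from outside, world axes, zero at the start; "moment": the same for the moment, N m; "gripper_width": opening from 0.0 (shut) to 1.0 (fully open).
Only numpy, scipy, OpenCV 4.12 (cv2) and the standard library are available. Lean on these libraries where they do the work, as an engineer would, in place of code of your own. Each camera call takes 0.05 s, during which the arm holds its last target. There are 200 camera calls.

## Working session

There is one attempt and no reset: what is moved stays moved. The work goes in short steps, Python scripts to look and compute and a tool call to move; the robot and the scene stay as the last step left them, time stands still between calls to the robot, and variables do not carry over. Pictures are saved under pics/ and viewed, on a budget of 10 in all, crops included, one or two more only if the job needs it, and the job is handed in when it is done.

Besides the shell and the picture viewer there is one more tool, called after "Call:" by a JSON object that holds its "api" and its "payload", one argument or row to a line. play_rows: Moves the arm, as the interface text tells. Its arguments: {"type":"object","properties":{"targets":{"type":"array","items":{"type":"array","items":{"type":"array","items":{"type":"number"}}}}},"required":["targets"]}

```bash
mkdir -p pics; cat > h.py <<'E'
from station import *
import numpy as np, cv2
def proj_inv(cal,uv,z):
    K=np.array(cal["camera_matrix"]);T=np.array(cal["T"])
    d=np.linalg.inv(K)@np.array([uv[0],uv[1],1.0]); d=T[:3,:3]@np.array([d[0],-d[1],-d[2]])
    o=T[:3,3]; return o+d*(z-o[2])/d[2]
def proj(cal,p):
    K=np.array(cal["camera_matrix"]);T=np.array(cal["T"])
    c=T[:3,:3].T@(np.array(p)-T[:3,3]); q=K@np.array([c[0],-c[1],-c[2]]); return q[:2]/q[2]
E
python3 - <<'E'
from h import *
s=sense();print(s)
for n in("scene","side","wrist"):
    c=get_calibration(n);print(n,{k:np.round(v,3).tolist() if not isinstance(v,str) else v for k,v in c.items()})
    cv2.imwrite(f"pics/{n}0.png",capture(n))
E
```

```text
{'time_s': 0.0, 'joints': array([ 8.17372049e+01,  2.20918297e+01,  3.78754641e-01, -3.10994977e-02,
       -6.84098644e+01, -1.48152766e+01]), 'joint_velocities': array([-0.06502301, -0.05151164, -0.06729986,  0.02793452, -0.01447692,
        0.04789027]), 'effort': array([ 2.36120641e-04, -3.90668750e+01,  1.87408215e+01,  4.21988055e+00,
        1.11978175e-02, -1.78773894e-04]), 'tcp_pos': array([0.24475272, 0.57446281, 0.23843583]), 'ee_rot': array([[ 9.19893090e-01, -3.92168396e-01, -8.07825948e-04],
       [-3.92169223e-01, -9.19890806e-01, -2.05084028e-03],
       [ 6.11630805e-05,  2.20335827e-03, -9.99997571e-01]]), 'wrist_force': array([0.37131143, 0.07759523, 0.0206811 ]), 'moment': array([-0.03256843,  0.02805039,  0.01687215]), 'gripper_width': 1.001144091493307}
scene {'camera_matrix': [[369.952, 0.0, 321.878], [0.0, 369.952, 198.579], [0.0, 0.0, 1.0]], 'T': [[-0.616, -0.421, 0.665, 1.174], [0.787, -0.349, 0.508, 0.5], [0.018, 0.837, 0.547, 0.644], [0.0, 0.0, 0.0, 1.0]]}
side {'camera_matrix': [[471.82, 0.0, 319.773], [0.0, 471.82, 202.05], [0.0, 0.0, 1.0]], 'T': [[0.997, 0.04, -0.071, 0.444], [-0.081, 0.533, -0.842, -0.951], [0.005, 0.845, 0.535, 0.752], [0.0, 0.0, 0.0, 1.0]]}
wrist {'camera_matrix': [[286.287, 0.0, 321.114], [0.0, 286.287, 201.243], [0.0, 0.0, 1.0]], 'T': [[-0.391, 0.89, 0.234, 0.308], [-0.92, -0.379, -0.097, 0.548], [0.002, -0.253, 0.967, 0.385], [0.0, 0.0, 0.0, 1.0]]}
```

View pics/scene0.png

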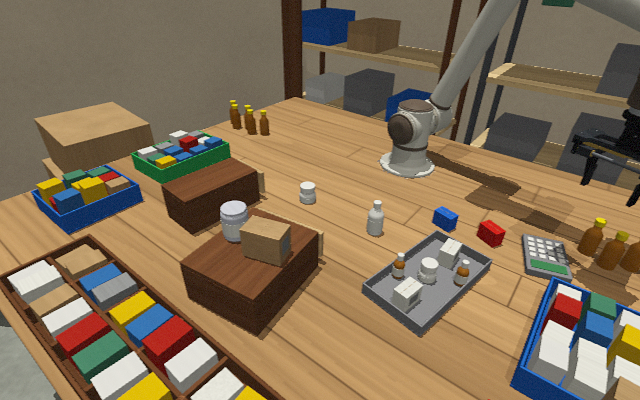

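View pics/side0.png

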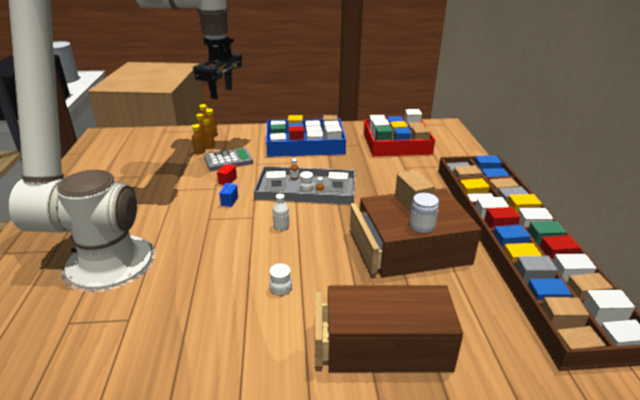

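The scene view shows the wide unit with tin and big carton at (255,265) and the narrow unit at (212,195). The basket is at (428,280). White objects that could be taken for the cartons: (450,252) and (407,292) in the basket are the candidates, while the jar is at (428,270). Blue (445,218) and red (490,232) on the table are decoys. The stock in the boxes doesn't count. Next I'll check one close crop.

```bash
python3 - <<'E'
from h import *
a=cv2.imread("pics/scene0.png")[215:335,355:500]
cv2.imwrite("pics/c1.png",cv2.resize(a,None,fx=4.8,fy=4.8,interpolation=cv2.INTER_CUBIC)[:600])
b=cv2.imread("pics/side0.png")
p=cv2.resize(b[155:285,250:490],None,fx=3.3,fy=3.3,interpolation=cv2.INTER_CUBIC)
cv2.imwrite("pics/c2.png",p)
E
```

```text
(no output)
```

View pics/c1.png

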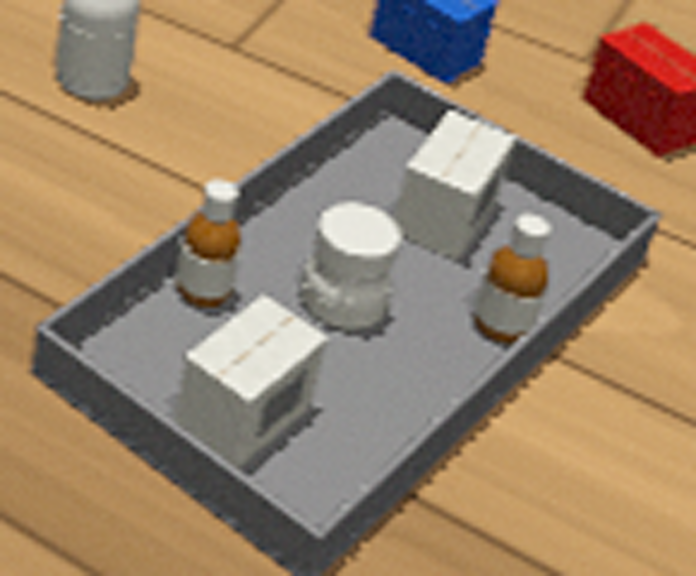

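View pics/c2.png

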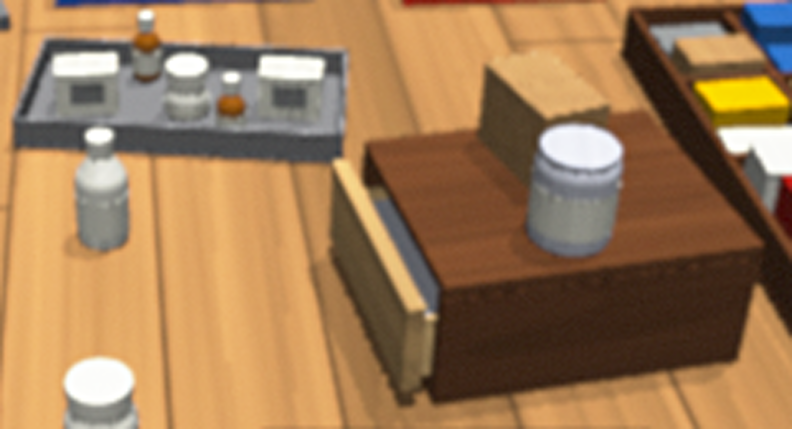

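```bash
cat > m.py <<'E'
from h import *
cs=get_calibration("scene");cd=get_calibration("side")
S=lambda u,v,z:proj_inv(cs,(355+(u+.5)/4.8-.5,215+(v+.5)/4.8-.5),z)
D=lambda u,v,z:proj_inv(cd,(250+(u+.5)/3.3-.5,155+(v+.5)/3.3-.5),z)
def show(n,P):
    P=np.array(P);c=P.mean(0);e=np.roll(P,-1,0)-P
    print(n,"c",np.round(c,4),"len",np.round(np.linalg.norm(e,axis=1),4),"ang",np.round(np.degrees(np.arctan2(e[:,1],e[:,0])),1))
show("A",[S(*p,.05) for p in[(455,113),(515,138),(470,193),(407,167)]])
show("B",[S(*p,.05) for p in[(265,297),(327,340),(250,400),(187,355)]])
show("basket",[S(*p,.032) for p in[(392,73),(660,215),(320,538),(38,328)]])
print("jar",S(358,230,.054),D(187,68,.054));print("v1",S(222,190,.072),D(147,18,.072) );print("v2",S(533,228,.072),D(232,79,.072))
show("A side",[D(*p,.05) for p in [(53,75),(118,75),(118,55),(56,53)]])
show("B side",[D(*p,.05) for p in [(258,77),(322,77),(325,58),(262,57)]])
show("basket side",[D(*p,.032) for p in[(15,118),(343,133),(347,50),(47,40)]])
show("unit",[D(*p,.108) for p in[(437,290),(367,148),(640,112),(762,243)]])
print("unit corners",[np.round(D(*p,.108),4) for p in[(437,290),(367,148),(640,112),(762,243)]])
print("front top outer",D(335,165,.092),D(408,312,.092))
print("bottle",D(99,133,.1),"pot",D(99,378,.055), "tin",D(580,142,.183),"big", D(545,75,.178))
E
python3 m.py
```

```text
A c [0.4176 0.3271 0.05  ] len [0.0325 0.0566 0.0327 0.0578] ang [ 90.2  -2.  -87.7 177.8]
B c [0.6072 0.3072 0.05  ] len [0.035  0.0552 0.0347 0.056 ] ang [ 78.8 -11.3 -99.7 169. ]
basket c [0.5114 0.3176 0.032 ] len [0.1571 0.2965 0.1574 0.2949] ang [ 81.1  -9.5 -99.4 170.4]
jar [0.51099201 0.31127787 0.054     ] [0.50770146 0.30166421 0.054     ]
v1 [0.54672014 0.25396701 0.072     ] [0.47377543 0.36937752 0.072     ]
v2 [0.47740008 0.38090022 0.072     ] [0.54463093 0.24646205 0.072     ]
A side c [0.4152 0.3226 0.05  ] len [0.0596 0.0383 0.0586 0.0422] ang [ -4.2  88.9 172.  -92.9]
B side c [0.6049 0.3034 0.05  ] len [0.0587 0.0365 0.059  0.0384] ang [  -4.2   78.1  173.9 -101.1]
basket side c [0.5085 0.3116 0.032 ] len [0.2941 0.1547 0.293  0.1492] ang [  -9.3   80.4  171.8 -100. ]
unit c [ 0.7629 -0.0068  0.108 ] len [0.1853 0.2326 0.1881 0.2445] ang [  96.     9.4  -80.3 -171.3]
unit corners [array([ 0.6548, -0.1178,  0.108 ]), array([0.6354, 0.0665, 0.108 ]), array([0.8649, 0.1047, 0.108 ]), array([ 0.8964, -0.0808,  0.108 ])]
front top outer [0.61117689 0.0687119  0.092     ] [ 0.63543985 -0.12008107  0.092     ]
bottle [0.42710514 0.11749758 0.1       ] pot [ 0.42290919 -0.12951647  0.055     ] tin [ 0.76178172 -0.05520607  0.183     ] big [0.76410778 0.04855208 0.178     ]
```

The crop confirms two white cartons with a grey band: A at about (0.417,0.325) and B at (0.606,0.305). The jar and vials are separate, and the sizes match to within about 3 mm. The wide unit's inward axis is about 8.5°. I'll move over the basket with the gripper closing for the press, then refine with the wrist camera.

Call:
{"api": "play_rows", "payload": {
  "targets": [
    [[1,0.0225,-0.0275,0,0.023],[1,0.045,-0.055,0,0.046],[1,0.0675,-0.0825,0,0.069],[1,0.09,-0.11,0,0.092],[1,0.1125,-0.1375,0,0.115]]
  ]
}}

```text
time_s: 0.57
tcp_pos: [0.358, 0.436, 0.2393]
ee_rot: [[0.959, -0.282, -0.0], [-0.282, -0.959, -0.001], [-0.0, 0.001, -1.0]]
wrist_force: [-0.3, -0.1, -0.3]
gripper_width: 0.707
```

Call:
{"api": "play_rows", "payload": {
  "targets": [
    [[1,0.0225,-0.0275,0,0.023],[1,0.045,-0.055,0,0.046],[1,0.0675,-0.0825,0,0.069],[1,0.09,-0.11,0,0.092],[1,0.1125,-0.1375,0,0.115]]
  ]
}}

```text
time_s: 0.98
tcp_pos: [0.4706, 0.2984, 0.2394]
ee_rot: [[0.985, -0.171, -0.0], [-0.171, -0.985, -0.0], [-0.0, 0.0, -1.0]]
wrist_force: [0.6, 0.9, 0.4]
gripper_width: 0.328
```

```bash
python3 - <<'E'
from h import *
s=sense();c=get_calibration("wrist");np.savez("pics/w1.npz",K=c["camera_matrix"],T=c["T"]);a=capture("wrist");s2=sense()
print(s["tcp_pos"],s2["tcp_pos"],s2["time_s"],s2["gripper_width"],np.degrees(np.arctan2(s2["ee_rot"][1,1],s2["ee_rot"][0,1])))
cv2.imwrite("pics/w1.png",a)
for p in[(.4165,.325,.05),(.606,.3055,.05)]:print(proj(c,p))
E
```

```text
[0.47061287 0.29837964 0.23943277] [0.47318162 0.29442397 0.23933013] 1.0333 0.2776472764958305 -100.04594661060663
[307.54123885 231.09492525]
[293.41842821  65.37429385]
```

View pics/w1.png

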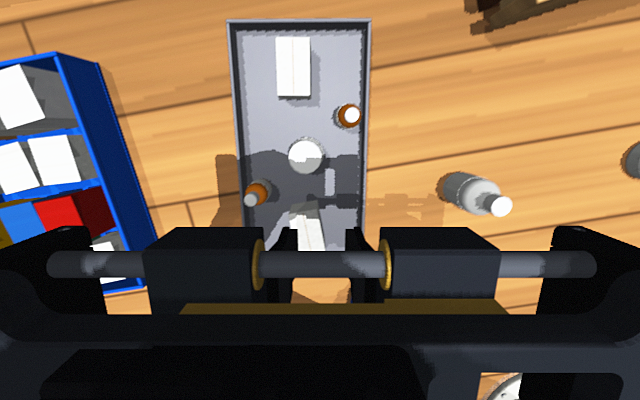

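The wrist view shows carton B's top at (293,66), predicted at (293,65). Carton A is at (305,232) behind the fingers, the jar at (306,155), and the vials at (347,115) and (258,192). The measurements agree. Next I'll move to the drawer standoff.

Call:
{"api": "play_rows", "payload": {
  "targets": [
    [[1,0.0093,-0.0335,0,0.0323],[1,0.0186,-0.067,0,0.0646],[1,0.0279,-0.1005,0,0.097],[1,0.0372,-0.134,0,0.129],[1,0.0465,-0.1675,0,0.1615]]
  ]
}}

```text
time_s: 1.45
tcp_pos: [0.5164, 0.1309, 0.2394]
ee_rot: [[1.0, -0.009, -0.0], [-0.009, -1.0, -0.0], [-0.0, 0.0, -1.0]]
wrist_force: [1.4, -0.6, 1.4]
gripper_width: 0.008
```

Call:
{"api": "play_rows", "payload": {
  "targets": [
    [[1,0.0093,-0.0335,0,0.0323],[1,0.0186,-0.067,0,0.0646],[1,0.0279,-0.1005,0,0.097],[1,0.0372,-0.134,0,0.129],[1,0.0465,-0.1675,0,0.1615]]
  ]
}}

```text
time_s: 1.87
tcp_pos: [0.5629, -0.0367, 0.2394]
ee_rot: [[0.989, 0.151, -0.0], [0.151, -0.989, 0.0], [-0.0, -0.0, -1.0]]
wrist_force: [0.1, -0.2, 0.5]
gripper_width: 0.004
```

```bash
python3 - <<'E'
from h import *
capture("wrist");capture("wrist")
s=sense();c=get_calibration("wrist");np.savez("pics/w2.npz",K=c["camera_matrix"],T=c["T"]);a=capture("wrist");s2=sense()
print(s["tcp_pos"],s2["tcp_pos"],s2["time_s"],s2["gripper_width"],np.degrees(np.arctan2(s2["ee_rot"][1,1],s2["ee_rot"][0,1])))
cv2.imwrite("pics/w2.png",a)
w=dict(np.load("pics/w1.npz"));cw={"camera_matrix":w["K"],"T":w["T"]}
P=[proj_inv(cw,p,.05) for p in[(276,37),(310,37),(310.5,96),(279,97)]];print(np.round(P,4),np.mean(P,0))
E
```

```text
[ 0.56338936 -0.03892191  0.2388797 ] [ 0.56296816 -0.03721131  0.23887637] 2.0167 0.0045048189648831055 -81.63995139816913
[[0.6361 0.3183 0.05  ]
 [0.63   0.2829 0.05  ]
 [0.5722 0.2929 0.05  ]
 [0.5771 0.3275 0.05  ]] [0.60386773 0.30539877 0.05      ]
```

View pics/w2.png

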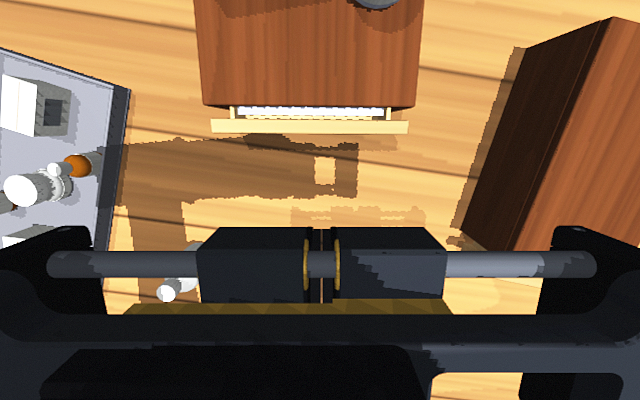

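The wrist view shows the drawer front's top edge from (212,133) to (408,133), and the unit edge from (204,104) to (415,107).

```bash
python3 - <<'E'
from h import *
w=dict(np.load("pics/w2.npz"));c={"camera_matrix":w["K"],"T":w["T"]}
for z,a,b in[(.092,(212,133),(408,133)),(.092,(211,122),(408,121)),(.108,(204,105),(415,107))]:
    p,q=proj_inv(c,a,z),proj_inv(c,b,z);d=p-q
    print(z,(p+q)/2,np.linalg.norm(d),np.degrees(np.arctan2(d[1],d[0]))-90)
E
```

```text
0.092 [ 0.62321417 -0.01876508  0.092     ] 0.1954598330178899 8.364780240153848
0.092 [ 0.63408356 -0.01673571  0.092     ] 0.19453645795562138 8.645989515905327
0.108 [ 0.64759234 -0.01564296  0.108     ] 0.19440015029875843 7.850706834211735
```

Call:
{"api": "play_rows", "payload": {
  "targets": [
    [[1,0,0.003,-0.034,0],[1,0,0.006,-0.068,0],[1,0,0.009,-0.102,0],[1,0,0.009,-0.136,0],[1,0,0.009,-0.169,0]]
  ]
}}

```text
time_s: 2.43
tcp_pos: [0.5625, -0.0248, 0.0692]
ee_rot: [[0.989, 0.151, 0.0], [0.151, -0.989, 0.0], [0.0, -0.0, -1.0]]
wrist_force: [-0.3, 0.3, -0.3]
gripper_width: 0.001
```

Call:
{"api": "play_rows", "payload": {
  "targets": [
    [[1,0.015,0.0022,0,0],[1,0.03,0.0044,0,0],[1,0.036,0.0053,0,0],[1,0.039,0.0057,0,0],[1,0.042,0.0062,0,0]]
  ]
}}

```text
time_s: 2.85
tcp_pos: [0.6048, -0.0192, 0.0707]
ee_rot: [[0.989, 0.15, -0.0], [0.15, -0.989, 0.0], [-0.0, -0.0, -1.0]]
wrist_force: [0.1, 0.6, -0.5]
gripper_width: 0.003
```

Call:
{"api": "play_rows", "payload": {
  "targets": [
    [[1,0.002,0.0003,0,0],[1,0.004,0.0006,0,0],[1,0.006,0.0009,0,0],[1,0.008,0.0012,0,0],[1,0.01,0.0015,0,0]]
  ]
}}

```text
time_s: 3.27
tcp_pos: [0.6129, -0.0187, 0.0705]
ee_rot: [[0.989, 0.149, -0.005], [0.149, -0.989, -0.001], [-0.005, -0.0, -1.0]]
wrist_force: [-6.6, -0.8, 5.1]
gripper_width: 0.008
```

Call:
{"api": "play_rows", "payload": {
  "targets": [
    [[1,0.0015,0.0002,0,0],[1,0.003,0.0004,0,0],[1,0.004,0.0006,0,0]]
  ]
}}

```text
time_s: 3.52
tcp_pos: [0.6163, -0.0183, 0.0704]
ee_rot: [[0.989, 0.149, -0.006], [0.149, -0.989, -0.001], [-0.006, -0.0, -1.0]]
wrist_force: [-5.6, -0.2, 4.7]
gripper_width: 0.003
```

Call:
{"api": "play_rows", "payload": {
  "targets": [
    [[1,0.0015,0.0002,0,0],[1,0.003,0.0004,0,0],[1,0.003,0.0004,0,0]]
  ]
}}

```text
time_s: 3.77
tcp_pos: [0.6194, -0.0179, 0.0703]
ee_rot: [[0.989, 0.149, -0.006], [0.149, -0.989, -0.001], [-0.006, -0.0, -1.0]]
wrist_force: [-6.1, -0.4, 4.9]
gripper_width: 0.007
```

Call:
{"api": "play_rows", "payload": {
  "targets": [
    [[1,0.001,0.0002,0,0],[1,0.002,0.0003,0,0],[1,0.002,0.0003,0,0]]
  ]
}}

```text
time_s: 4.02
tcp_pos: [0.6203, -0.0178, 0.0703]
ee_rot: [[0.989, 0.148, -0.008], [0.148, -0.989, -0.001], [-0.009, -0.0, -1.0]]
wrist_force: [-8.2, -0.5, 5.8]
gripper_width: 0.009
```

Call:
{"api": "play_rows", "payload": {
  "targets": [
    [[1,0.002,0.0003,0,0],[1,0.003,0.0004,0,0],[1,0.003,0.0004,0,0]]
  ]
}}

```text
time_s: 4.27
tcp_pos: [0.6204, -0.0178, 0.0702]
ee_rot: [[0.989, 0.148, -0.015], [0.148, -0.989, -0.002], [-0.015, -0.0, -1.0]]
wrist_force: [-14.9, 0.5, 11.6]
gripper_width: 0.007
```

On the stop at 15 N, so I'll release by backing off fast and then rise.

Call:
{"api": "play_rows", "payload": {
  "targets": [
    [[1,-0.04,-0.006,0,0],[1,-0.08,-0.012,0,0],[1,-0.12,-0.018,0.01,0],[1,-0.15,-0.022,0.03,0],[1,-0.15,-0.015,0.07,0]]
  ]
}}

```text
time_s: 4.68
tcp_pos: [0.4644, -0.0345, 0.1353]
ee_rot: [[0.989, 0.146, -0.021], [0.146, -0.989, -0.003], [-0.021, -0.001, -1.0]]
wrist_force: [0.6, -0.3, -1.9]
gripper_width: 0.008
```

Call:
{"api": "play_rows", "payload": {
  "targets": [
    [[0.5,0,0,0.035,0],[0.2,0,0,0.07,0],[0,0,0,0.1,0],[0,0,0,0.1,0],[0,0,0,0.1,0]]
  ]
}}

```text
time_s: 5.1
tcp_pos: [0.478, -0.0314, 0.2428]
ee_rot: [[0.989, 0.15, 0.006], [0.15, -0.989, 0.002], [0.006, -0.001, -1.0]]
wrist_force: [-0.5, -0.1, -1.0]
gripper_width: 0.298
```

```bash
python3 - <<'E'
from h import *
for i in range(6):capture("side")
s=sense();c=get_calibration("wrist");np.savez("pics/w3.npz",K=c["camera_matrix"],T=c["T"]);a=capture("wrist");s2=sense()
print(s["tcp_pos"],s2["time_s"],s2["gripper_width"])
b=capture("side")[150:310,230:500]
o=np.zeros((600,800,3),np.uint8);a=cv2.resize(a[:230],(700,252));o[:252,:700]=a;o[255:255+338,:570]=cv2.resize(b,(570,338))
cv2.imwrite("pics/w3.png",o)
E
```

```text
[ 0.47647918 -0.0317468   0.23925776] 5.45 0.6154262389168054
```

View pics/w3.png

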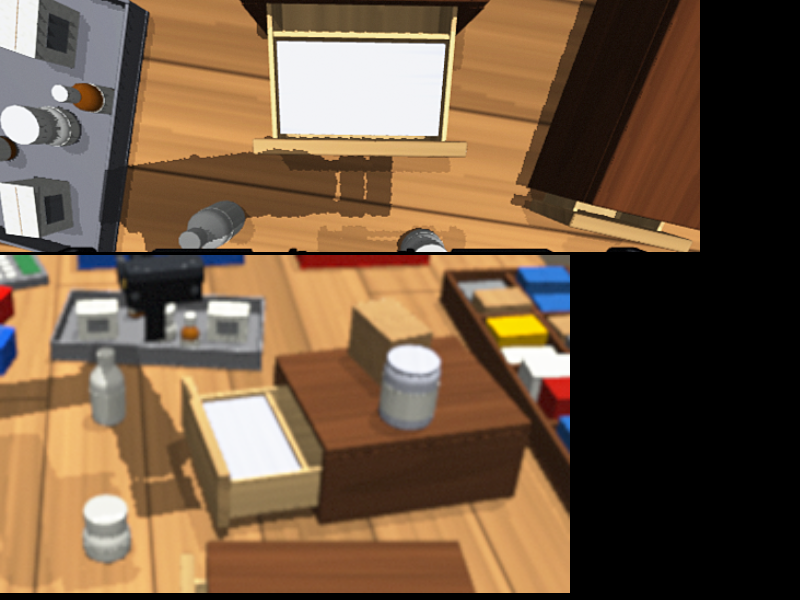

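The drawer is out and both bystanders on its unit are standing. In the wrist view the floor runs from (275,40) to (445,136).

```bash
python3 - <<'E'
from h import *
w=dict(np.load("pics/w3.npz"));c={"camera_matrix":w["K"],"T":w["T"]}
f=lambda p,z:proj_inv(c,(p[0]/1.09375,p[1]/1.0957),z)
P=np.array([f(p,.062) for p in[(275,40),(447,42),(445,137),(278,137)]]);print(np.round(P,4),P.mean(0),np.linalg.norm(np.roll(P,-1,0)-P,axis=1))
p,q=f((254,154),.092),f((467,156),.092);d=p-q;print((p+q)/2,np.linalg.norm(d),np.degrees(np.arctan2(d[1],d[0]))-90)
s=sense();print(s["tcp_pos"],np.degrees(np.arctan2(s["ee_rot"][1,1],s["ee_rot"][0,1])),s["gripper_width"])
E
```

```text
[[ 0.6205  0.0619  0.062 ]
 [ 0.6428 -0.0963  0.062 ]
 [ 0.5593 -0.1137  0.062 ]
 [ 0.5343  0.0512  0.062 ]] [ 0.5892292  -0.02421588  0.062     ] [0.15975885 0.08529752 0.16682291 0.08686567]
[ 0.53072358 -0.03200699  0.092     ] 0.19585259907552452 8.123156790452128
[ 0.47672398 -0.03171026  0.23963337] -81.3981010981215 0.6676046791078338
```

Call:
{"api": "play_rows", "payload": {
  "targets": [
    [[0,-0.006,0.0357,0,-0.02],[0,-0.012,0.0714,0,-0.04],[0,-0.018,0.107,0,-0.06],[0,-0.024,0.1427,0,-0.08],[0,-0.03,0.178,0,-0.1]]
  ]
}}

```text
time_s: 5.92
tcp_pos: [0.4464, 0.1478, 0.2403]
ee_rot: [[0.999, 0.049, -0.0], [0.049, -0.999, -0.0], [-0.0, 0.0, -1.0]]
wrist_force: [0.2, -0.9, -0.4]
gripper_width: 0.983
```

Call:
{"api": "play_rows", "payload": {
  "targets": [
    [[0,-0.006,0.0357,0,-0.02],[0,-0.012,0.0714,0,-0.04],[0,-0.018,0.107,0,-0.06],[0,-0.024,0.1427,0,-0.08],[0,-0.03,0.178,0,-0.1]]
  ]
}}

```text
time_s: 6.33
tcp_pos: [0.4163, 0.3261, 0.2402]
ee_rot: [[0.999, -0.05, -0.0], [-0.05, -0.999, -0.001], [-0.0, 0.001, -1.0]]
wrist_force: [0.6, 0.8, 0.3]
gripper_width: 1.0
```

```bash
python3 - <<'E'
from h import *
capture("side");c=get_calibration("wrist");np.savez("pics/w4.npz",K=c["camera_matrix"],T=c["T"]);a=capture("wrist");s=sense()
print(s["tcp_pos"],np.degrees(np.arctan2(s["ee_rot"][1,1],s["ee_rot"][0,1])),s["gripper_width"],s["time_s"])
cv2.imwrite("pics/w4.png",a)
print([proj(c,p) for p in[(.416,.325,.05)]])
E
```

```text
[0.41646917 0.32863835 0.23964938] -92.59462761684165 1.000408968311452 6.4333
[array([327.07381633, 186.03616827])]
```

View pics/w4.png

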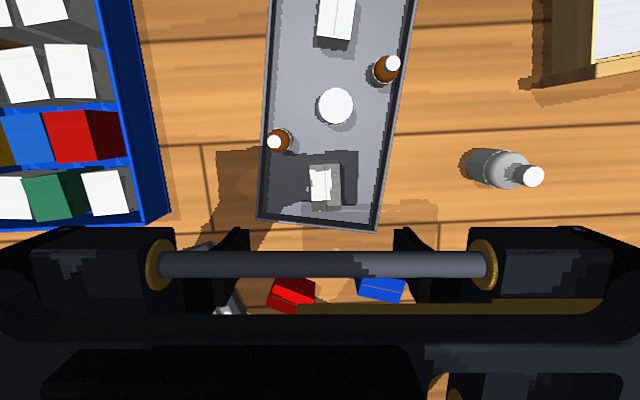

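Carton A is centred at (325,186), as predicted, and the fingers straddle it. Descend and grip.

Call:
{"api": "play_rows", "payload": {
  "targets": [
    [[0,0,0,-0.04,0],[0,0,0,-0.08,0],[0,0,0,-0.12,0],[0,0,0,-0.155,0],[0,0,0,-0.18,0]]
  ]
}}

```text
time_s: 6.85
tcp_pos: [0.4158, 0.3223, 0.0572]
ee_rot: [[0.999, -0.051, -0.003], [-0.051, -0.999, -0.004], [-0.003, 0.004, -1.0]]
wrist_force: [-0.3, 0.7, -0.3]
gripper_width: 0.998
```

Call:
{"api": "play_rows", "payload": {
  "targets": [
    [[0,0,0,-0.012,0],[0,0,0,-0.0185,0],[0.8,0,0,-0.0185,0],[0.8,0,0,-0.0185,0],[0.8,0,0,-0.0185,0]]
  ]
}}

```text
time_s: 7.27
tcp_pos: [0.4177, 0.325, 0.0433]
ee_rot: [[0.999, -0.05, 0.002], [-0.05, -0.999, 0.002], [0.002, -0.002, -1.0]]
wrist_force: [0.2, -0.1, 1.2]
gripper_width: 0.852
```

Call:
{"api": "play_rows", "payload": {
  "targets": [
    [[0.8,0,0,0,0],[0.8,0,0,0,0],[0.8,0,0,0,0],[0.8,0,0,0,0],[0.8,0,0,0,0]]
  ]
}}

```text
time_s: 7.68
tcp_pos: [0.4171, 0.3246, 0.0424]
ee_rot: [[0.999, -0.05, 0.001], [-0.05, -0.999, 0.001], [0.0, -0.001, -1.0]]
wrist_force: [0.2, 0.9, 0.5]
gripper_width: 0.48
```

Call:
{"api": "play_rows", "payload": {
  "targets": [
    [[0.8,0,0,0,0],[0.8,0,0,0,0],[0.8,0,0,0,0],[0.8,0,0,0,0]]
  ]
}}

```text
time_s: 8.02
tcp_pos: [0.4174, 0.3249, 0.0424]
ee_rot: [[0.999, -0.05, 0.001], [-0.05, -0.999, 0.001], [0.001, -0.001, -1.0]]
wrist_force: [-0.6, 1.5, 1.3]
gripper_width: 0.412
```

Call:
{"api": "play_rows", "payload": {
  "targets": [
    [[0.8,0,0,0.015,0],[0.8,0,0,0.045,0],[0.8,0,0,0.08,0],[0.8,0,0,0.12,0],[0.8,0,0,0.15,0]]
  ]
}}

```text
time_s: 8.43
tcp_pos: [0.4167, 0.3239, 0.1941]
ee_rot: [[0.999, -0.05, -0.0], [-0.05, -0.999, -0.0], [-0.0, 0.0, -1.0]]
wrist_force: [0.1, 1.3, -2.4]
gripper_width: 0.412
```

Call:
{"api": "play_rows", "payload": {
  "targets": [
    [[0.8,0.015,-0.032,0,0.0163],[0.8,0.03,-0.064,0,0.0326],[0.8,0.0445,-0.096,0,0.049],[0.8,0.0595,-0.128,0,0.065],[0.8,0.074,-0.16,0,0.0815]]
  ]
}}

```text
time_s: 8.85
tcp_pos: [0.4902, 0.1624, 0.1911]
ee_rot: [[0.999, 0.033, -0.003], [0.033, -0.999, -0.001], [-0.003, 0.001, -1.0]]
wrist_force: [-0.1, -0.9, -2.2]
gripper_width: 0.409
```

Call:
{"api": "play_rows", "payload": {
  "targets": [
    [[0.8,0.015,-0.032,0,0.0163],[0.8,0.03,-0.064,0,0.0326],[0.8,0.0445,-0.096,0,0.049],[0.8,0.0595,-0.128,0,0.065],[0.8,0.074,-0.16,0,0.0815]]
  ]
}}

```text
time_s: 9.27
tcp_pos: [0.5642, 0.0025, 0.1908]
ee_rot: [[0.994, 0.113, -0.003], [0.113, -0.994, -0.0], [-0.003, -0.0, -1.0]]
wrist_force: [0.3, 0.6, -3.0]
gripper_width: 0.417
```

Call:
{"api": "play_rows", "payload": {
  "targets": [
    [[0.8,0.015,-0.032,0,0.0163],[0.8,0.03,-0.064,0,0.032],[0.8,0.03,-0.065,0,0.032],[0.8,0.03,-0.065,0,0.032],[0.8,0.03,-0.065,0,0.032]]
  ]
}}

```text
time_s: 9.68
tcp_pos: [0.5938, -0.0606, 0.1907]
ee_rot: [[0.99, 0.144, -0.003], [0.144, -0.99, 0.0], [-0.003, -0.001, -1.0]]
wrist_force: [-0.5, 0.4, -2.5]
gripper_width: 0.412
```

Call:
{"api": "play_rows", "payload": {
  "targets": [
    [[0.8,0.001,0,-0.035,0],[0.8,0.001,0,-0.065,0],[0.8,0.001,0,-0.082,0],[0.8,0.001,0,-0.086,0],[0.8,0.001,0,-0.09,0]]
  ]
}}

```text
time_s: 10.1
tcp_pos: [0.5953, -0.0595, 0.1015]
ee_rot: [[0.989, 0.147, -0.002], [0.147, -0.989, -0.0], [-0.002, 0.0, -1.0]]
wrist_force: [0.4, -0.5, -2.0]
gripper_width: 0.414
```

Call:
{"api": "play_rows", "payload": {
  "targets": [
    [[0.8,0,0,-0.004,0],[0.8,0,0,-0.008,0],[0.8,0,0,-0.012,0],[0.8,0,0,-0.015,0],[0.8,0,0,-0.015,0]]
  ]
}}

```text
time_s: 10.52
tcp_pos: [0.5965, -0.0605, 0.0874]
ee_rot: [[0.989, 0.145, 0.002], [0.145, -0.989, 0.0], [0.002, 0.0, -1.0]]
wrist_force: [0.8, 1.0, 0.3]
gripper_width: 0.412
```

Call:
{"api": "play_rows", "payload": {
  "targets": [
    [[0.42,0,0,0,0],[0.42,0,0,0,0],[0.42,0,0,0,0],[0.42,0,0,0,0],[0.42,0,0,0,0]]
  ]
}}

```text
time_s: 10.93
tcp_pos: [0.596, -0.0608, 0.0872]
ee_rot: [[0.989, 0.145, 0.0], [0.145, -0.989, -0.0], [0.0, 0.0, -1.0]]
wrist_force: [0.4, -0.3, -0.4]
gripper_width: 0.573
```

Call:
{"api": "play_rows", "payload": {
  "targets": [
    [[0.42,0,0,0.01,0],[0.42,0,0,0.03,0],[0.42,0,0,0.06,0],[0,0,0,0.1,0],[0,0,0,0.14,0]]
  ]
}}

```text
time_s: 11.35
tcp_pos: [0.5953, -0.0608, 0.2288]
ee_rot: [[0.989, 0.145, -0.001], [0.145, -0.989, -0.0], [-0.002, 0.0, -1.0]]
wrist_force: [1.8, -0.2, -0.7]
gripper_width: 0.659
```

Call:
{"api": "play_rows", "payload": {
  "targets": [
    [[0,0.001,0.0366,0,-0.031],[0,0.002,0.0732,0,-0.062],[0,0.003,0.11,0,-0.093],[0,0.004,0.146,0,-0.124],[0,0.005,0.183,0,-0.155]]
  ]
}}

```text
time_s: 11.77
tcp_pos: [0.6007, 0.1238, 0.2283]
ee_rot: [[1.0, -0.012, 0.001], [-0.012, -1.0, 0.0], [0.001, -0.0, -1.0]]
wrist_force: [0.2, -0.7, -0.1]
gripper_width: 0.97
```

Call:
{"api": "play_rows", "payload": {
  "targets": [
    [[0,0.001,0.0366,0,-0.031],[0,0.002,0.0732,0,-0.062],[0,0.003,0.11,0,-0.093],[0,0.0035,0.146,0,-0.124],[0,0.004,0.183,0,-0.155]]
  ]
}}

```text
time_s: 12.18
tcp_pos: [0.6047, 0.307, 0.2282]
ee_rot: [[0.986, -0.165, 0.001], [-0.165, -0.986, 0.0], [0.001, -0.0, -1.0]]
wrist_force: [0.5, -0.0, -0.7]
gripper_width: 1.002
```

```bash
python3 - <<'E'
from h import *
capture("side");c=get_calibration("wrist");a=capture("wrist");s=sense()
print(s["tcp_pos"],np.degrees(np.arctan2(s["ee_rot"][1,1],s["ee_rot"][0,1])),s["gripper_width"],s["time_s"])
b=capture("side")[150:290,230:500];sc=capture("scene")[190:340,180:480]
o=np.zeros((600,640,3),np.uint8);o[:230]=a[:230];o[232:232+184,:355]=cv2.resize(b,(355,184));o[418:578,:320]=cv2.resize(sc,(320,160))
cv2.imwrite("pics/w5.png",o)
print([proj(c,p) for p in[(.605,.305,.05)]])
E
```

```text
[0.60454244 0.31034685 0.22696537] -99.15796399659173 0.9996291138829991 12.2833
[array([328.90528595, 186.91519031])]
```

View pics/w5.png

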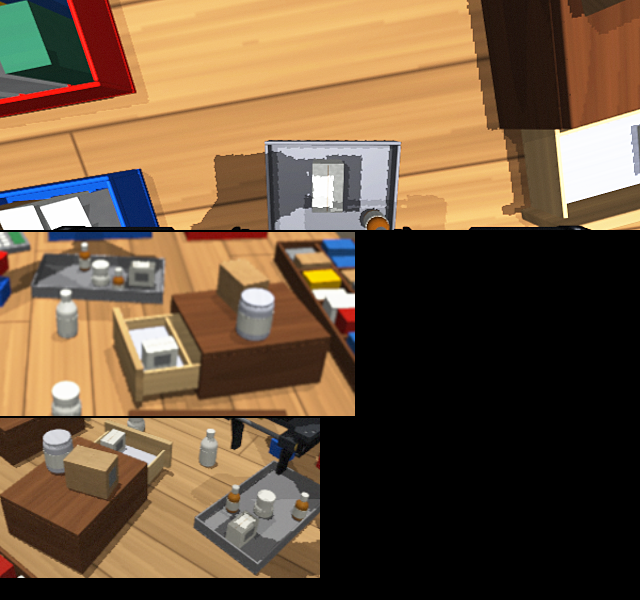

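Carton A stands upright at the near side of the drawer, (158,352) in the side inset. Carton B is centred at (328,187), as predicted, and everything else is standing. Descend and grip B.

Call:
{"api": "play_rows", "payload": {
  "targets": [
    [[0,0,0,-0.04,0],[0,0,0,-0.08,0],[0,0,0,-0.12,0],[0,0,0,-0.155,0],[0,0,0,-0.172,0]]
  ]
}}

```text
time_s: 12.8
tcp_pos: [0.6026, 0.3019, 0.0505]
ee_rot: [[0.986, -0.167, -0.007], [-0.167, -0.986, -0.004], [-0.006, 0.005, -1.0]]
wrist_force: [-0.5, -0.7, -1.3]
gripper_width: 1.001
```

Call:
{"api": "play_rows", "payload": {
  "targets": [
    [[0,0,0,-0.008,0],[0,0,0,-0.013,0],[0.8,0,0,-0.013,0],[0.8,0,0,-0.013,0],[0.8,0,0,-0.013,0]]
  ]
}}

```text
time_s: 13.22
tcp_pos: [0.6061, 0.3059, 0.0443]
ee_rot: [[0.986, -0.164, 0.003], [-0.164, -0.986, 0.002], [0.003, -0.003, -1.0]]
wrist_force: [0.7, 0.0, -0.2]
gripper_width: 0.855
```

Call:
{"api": "play_rows", "payload": {
  "targets": [
    [[0.8,0,0,0,0],[0.8,0,0,0,0],[0.8,0,0,0,0],[0.8,0,0,0,0],[0.8,0,0,0,0]]
  ]
}}

```text
time_s: 13.63
tcp_pos: [0.605, 0.3054, 0.0422]
ee_rot: [[0.986, -0.164, 0.0], [-0.164, -0.986, 0.0], [0.0, -0.0, -1.0]]
wrist_force: [-0.1, -0.6, -0.7]
gripper_width: 0.476
```

Call:
{"api": "play_rows", "payload": {
  "targets": [
    [[0.8,0,0,0,0],[0.8,0,0,0,0],[0.8,0,0,0,0],[0.8,0,0,0,0]]
  ]
}}

```text
time_s: 13.97
tcp_pos: [0.6051, 0.3056, 0.0422]
ee_rot: [[0.986, -0.164, 0.0], [-0.164, -0.986, 0.0], [0.0, -0.0, -1.0]]
wrist_force: [-0.6, 1.5, 0.1]
gripper_width: 0.414
```

Call:
{"api": "play_rows", "payload": {
  "targets": [
    [[0.8,0,0,0.015,0],[0.8,0,0,0.045,0],[0.8,0,0,0.08,0],[0.8,0,0,0.12,0],[0.8,0,0,0.15,0]]
  ]
}}

```text
time_s: 14.38
tcp_pos: [0.6052, 0.3052, 0.1946]
ee_rot: [[0.986, -0.164, 0.001], [-0.164, -0.986, 0.0], [0.001, -0.0, -1.0]]
wrist_force: [-0.1, -0.0, -0.7]
gripper_width: 0.412
```

Call:
{"api": "play_rows", "payload": {
  "targets": [
    [[0.8,-0.0026,-0.034,0,0.037],[0.8,-0.005,-0.07,0,0.075],[0.8,-0.0075,-0.105,0,0.112],[0.8,-0.01,-0.14,0,0.15],[0.8,-0.0125,-0.175,0,0.187]]
  ]
}}

```text
time_s: 14.8
tcp_pos: [0.5913, 0.1286, 0.1913]
ee_rot: [[1.0, 0.024, -0.002], [0.024, -1.0, -0.0], [-0.002, 0.0, -1.0]]
wrist_force: [0.3, 1.0, -2.2]
gripper_width: 0.412
```

Call:
{"api": "play_rows", "payload": {
  "targets": [
    [[0.8,-0.0026,-0.036,0,0.037],[0.8,-0.005,-0.072,0,0.075],[0.8,-0.0075,-0.105,0,0.112],[0.8,-0.008,-0.1175,0,0.123],[0.8,-0.008,-0.1175,0,0.123]]
  ]
}}

```text
time_s: 15.22
tcp_pos: [0.5832, 0.0097, 0.1914]
ee_rot: [[0.99, 0.141, -0.002], [0.141, -0.99, -0.001], [-0.003, 0.0, -1.0]]
wrist_force: [0.1, 0.3, -1.4]
gripper_width: 0.414
```

Call:
{"api": "play_rows", "payload": {
  "targets": [
    [[0.8,0,0,0,0],[0.8,0,0,0,0]]
  ]
}}

```text
time_s: 15.38
tcp_pos: [0.5843, 0.0133, 0.1916]
ee_rot: [[0.989, 0.145, -0.001], [0.145, -0.989, 0.0], [-0.001, -0.0, -1.0]]
wrist_force: [0.4, 0.2, -2.2]
gripper_width: 0.414
```

Call:
{"api": "play_rows", "payload": {
  "targets": [
    [[0.8,0,0,-0.035,0],[0.8,0,0,-0.07,0],[0.8,0,0,-0.095,0],[0.8,0,0,-0.1,0],[0.8,0,0,-0.104,0]]
  ]
}}

```text
time_s: 15.8
tcp_pos: [0.584, 0.0137, 0.0868]
ee_rot: [[0.989, 0.146, -0.003], [0.146, -0.989, -0.001], [-0.003, 0.001, -1.0]]
wrist_force: [0.6, 0.6, -1.6]
gripper_width: 0.409
```

Call:
{"api": "play_rows", "payload": {
  "targets": [
    [[0.8,0,0,-0.003,0],[0.8,0,0,-0.006,0],[0.8,0,0,-0.01,0],[0.8,0,0,-0.012,0],[0.8,0,0,-0.012,0]]
  ]
}}

```text
time_s: 16.22
tcp_pos: [0.585, 0.013, 0.0766]
ee_rot: [[0.989, 0.145, 0.002], [0.145, -0.989, 0.0], [0.002, -0.0, -1.0]]
wrist_force: [0.4, 0.7, -0.4]
gripper_width: 0.408
```

Call:
{"api": "play_rows", "payload": {
  "targets": [
    [[0.8,0,0,-0.002,0],[0.45,0,0,-0.003,0],[0.45,0,0,-0.003,0],[0.45,0,0,-0.003,0],[0.45,0,0,-0.003,0]]
  ]
}}

```text
time_s: 16.63
tcp_pos: [0.5846, 0.0128, 0.0733]
ee_rot: [[0.989, 0.145, 0.0], [0.145, -0.989, -0.0], [0.0, 0.0, -1.0]]
wrist_force: [-0.4, -0.8, 0.2]
gripper_width: 0.538
```

Call:
{"api": "play_rows", "payload": {
  "targets": [
    [[0.45,0,0,0.008,0],[0.45,0,0,0.025,0],[0.45,0,0,0.06,0],[0.6,0,0,0.1,0],[1,0,0,0.14,0]]
  ]
}}

```text
time_s: 17.05
tcp_pos: [0.5839, 0.0126, 0.215]
ee_rot: [[0.989, 0.145, -0.001], [0.145, -0.989, -0.001], [-0.001, 0.0, -1.0]]
wrist_force: [1.1, 0.0, 0.7]
gripper_width: 0.467
```

Call:
{"api": "play_rows", "payload": {
  "targets": [
    [[1,-0.035,-0.0175,0,0],[1,-0.07,-0.035,0,0],[1,-0.106,-0.0525,0,0],[1,-0.106,-0.0525,0,0],[1,-0.106,-0.0525,0,0]]
  ]
}}

```text
time_s: 17.47
tcp_pos: [0.4769, -0.0405, 0.2143]
ee_rot: [[0.99, 0.144, 0.002], [0.144, -0.99, 0.0], [0.002, -0.0, -1.0]]
wrist_force: [0.6, -0.1, -0.9]
gripper_width: 0.104
```

```bash
python3 - <<'E'
from h import *
capture("side");c=get_calibration("wrist");np.savez("pics/w6.npz",K=c["camera_matrix"],T=c["T"]);a=capture("wrist");s=sense()
print(s["tcp_pos"],s["gripper_width"],s["time_s"])
b=capture("side")[150:310,230:500];sc=capture("scene")[190:340,180:480]
o=np.zeros((600,800,3),np.uint8);o[:230,:640]=a[:230];o[232:232+320,:540]=cv2.resize(b,(540,320))
cv2.imwrite("pics/w6.png",o)
E
```

```text
[ 0.47926751 -0.03954159  0.21411323] 0.03985205115759247 17.5667
```

View pics/w6.png

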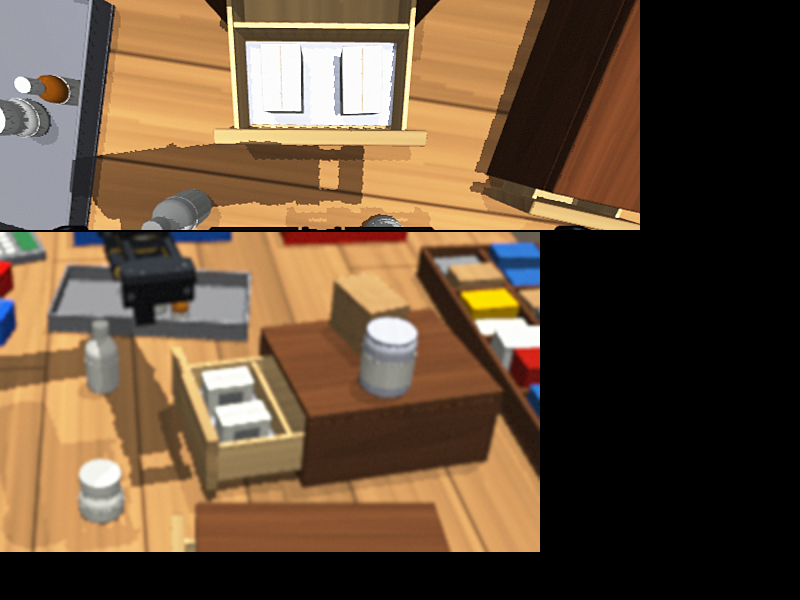

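Both cartons stand upright side by side, with tops at (277,78) and (365,78), well below the front panel's top edge. The other stock is standing. Now I'll lower the gripper and push the drawer home.

Call:
{"api": "play_rows", "payload": {
  "targets": [
    [[1,0,0,-0.035,0],[1,0,0,-0.07,0],[1,0,0,-0.105,0],[1,0,0,-0.135,0],[1,0,0,-0.144,0]]
  ]
}}

```text
time_s: 18.08
tcp_pos: [0.4763, -0.0398, 0.0646]
ee_rot: [[0.99, 0.144, -0.009], [0.144, -0.99, -0.002], [-0.009, 0.0, -1.0]]
wrist_force: [-0.1, -0.7, -0.5]
gripper_width: 0.004
```

Call:
{"api": "play_rows", "payload": {
  "targets": [
    [[1,0.015,0.0022,0,0],[1,0.028,0.0041,0,0],[1,0.034,0.005,0,0],[1,0.038,0.0056,0,0],[1,0.042,0.0062,0,0]]
  ]
}}

```text
time_s: 18.5
tcp_pos: [0.5204, -0.0333, 0.0693]
ee_rot: [[0.99, 0.145, -0.001], [0.145, -0.99, -0.0], [-0.001, -0.0, -1.0]]
wrist_force: [-3.3, 1.0, 2.6]
gripper_width: 0.008
```

Call:
{"api": "play_rows", "payload": {
  "targets": [
    [[1,0.005,0.0007,0,0],[1,0.011,0.0016,0,0],[1,0.018,0.0026,0,0],[1,0.025,0.0037,0,0],[1,0.032,0.0047,0,0]]
  ]
}}

```text
time_s: 18.92
tcp_pos: [0.5506, -0.0293, 0.0691]
ee_rot: [[0.99, 0.144, -0.004], [0.144, -0.99, -0.001], [-0.004, 0.0, -1.0]]
wrist_force: [-5.6, -1.2, 4.4]
gripper_width: 0.007
```

Call:
{"api": "play_rows", "payload": {
  "targets": [
    [[1,0.008,0.0012,0,0],[1,0.016,0.0024,0,0],[1,0.024,0.0035,0,0],[1,0.031,0.0045,0,0],[1,0.037,0.0054,0,0]]
  ]
}}

```text
time_s: 19.33
tcp_pos: [0.5875, -0.0242, 0.069]
ee_rot: [[0.99, 0.144, -0.005], [0.144, -0.99, -0.001], [-0.005, 0.0, -1.0]]
wrist_force: [-6.8, -2.6, 3.3]
gripper_width: 0.008
```

Call:
{"api": "play_rows", "payload": {
  "targets": [
    [[1,0.006,0.0009,0,0],[1,0.011,0.0016,0,0],[1,0.016,0.0024,0,0],[1,0.02,0.003,0,0],[1,0.023,0.0034,0,0]]
  ]
}}

```text
time_s: 19.75
tcp_pos: [0.6103, -0.0211, 0.069]
ee_rot: [[0.99, 0.144, -0.006], [0.144, -0.99, -0.001], [-0.006, 0.001, -1.0]]
wrist_force: [-7.0, -2.3, 3.8]
gripper_width: 0.004
```

Call:
{"api": "play_rows", "payload": {
  "targets": [
    [[1,0.002,0.0003,0,0],[1,0.004,0.0006,0,0],[1,0.006,0.0009,0,0],[1,0.007,0.001,0,0],[1,0.008,0.0012,0,0]]
  ]
}}

```text
time_s: 20.17
tcp_pos: [0.618, -0.02, 0.0691]
ee_rot: [[0.99, 0.144, -0.006], [0.144, -0.99, -0.002], [-0.006, 0.001, -1.0]]
wrist_force: [-6.6, -2.8, 4.7]
gripper_width: 0.006
```

Call:
{"api": "play_rows", "payload": {
  "targets": [
    [[1,0.002,0.0003,0,0],[1,0.004,0.0006,0,0],[1,0.005,0.0007,0,0],[1,0.006,0.0009,0,0],[1,0.006,0.0009,0,0]]
  ]
}}

```text
time_s: 20.58
tcp_pos: [0.6206, -0.0196, 0.0691]
ee_rot: [[0.99, 0.143, -0.013], [0.143, -0.99, -0.003], [-0.014, 0.001, -1.0]]
wrist_force: [-14.1, -2.4, 9.7]
gripper_width: 0.01
```

On the stop again at the same x, 0.6206, with 14 N. Let go.

Call:
{"api": "play_rows", "payload": {
  "targets": [
    [[1,-0.02,-0.003,0,0],[1,-0.055,-0.008,0,0],[1,-0.09,-0.013,0,0],[1,-0.12,-0.018,0.01,0],[1,-0.14,-0.02,0.04,0]]
  ]
}}

```text
time_s: 21.0
tcp_pos: [0.4808, -0.0389, 0.1059]
ee_rot: [[0.99, 0.143, -0.01], [0.143, -0.99, -0.001], [-0.01, -0.0, -1.0]]
wrist_force: [0.8, 0.1, 0.7]
gripper_width: 0.005
```

Call:
{"api": "play_rows", "payload": {
  "targets": [
    [[1,0,0,0.04,0],[1,0,0,0.08,0],[1,0,0,0.12,0],[1,0,0,0.12,0],[1,0,0,0.12,0]]
  ]
}}

```text
time_s: 21.42
tcp_pos: [0.4883, -0.0374, 0.2324]
ee_rot: [[0.989, 0.145, 0.009], [0.145, -0.989, 0.002], [0.009, -0.001, -1.0]]
wrist_force: [0.3, -0.5, -0.4]
gripper_width: 0.005
```

Call:
{"api": "play_rows", "payload": {
  "targets": [
    [[1,0,0,0,0],[1,0,0,0,0],[1,0,0,0,0],[1,0,0,0,0],[1,0,0,0,0]]
  ]
}}

```text
time_s: 21.83
tcp_pos: [0.4862, -0.0379, 0.2281]
ee_rot: [[0.989, 0.145, -0.002], [0.145, -0.989, -0.0], [-0.002, 0.0, -1.0]]
wrist_force: [-0.2, -0.5, -0.9]
gripper_width: 0.009
```

```bash
python3 - <<'E'
from h import *
c=get_calibration("wrist");np.savez("pics/w7.npz",K=c["camera_matrix"],T=c["T"]);a=capture("wrist");s=sense()
print(s["tcp_pos"],s["wrist_force"],s["time_s"])
b=capture("side")[150:370,230:500];sc=capture("scene")[180:340,160:500]
o=np.zeros((600,800,3),np.uint8);o[:230,:640]=a[:230];o[232:232+352,:432]=cv2.resize(b,(432,352));o[232:232+160,440:780]=sc
cv2.imwrite("pics/w7.png",o)
E
```

```text
[ 0.48632706 -0.03787446  0.22828246] [ 0.31092959 -0.54455205 -0.23360533] 21.8833
```

View pics/w7.png

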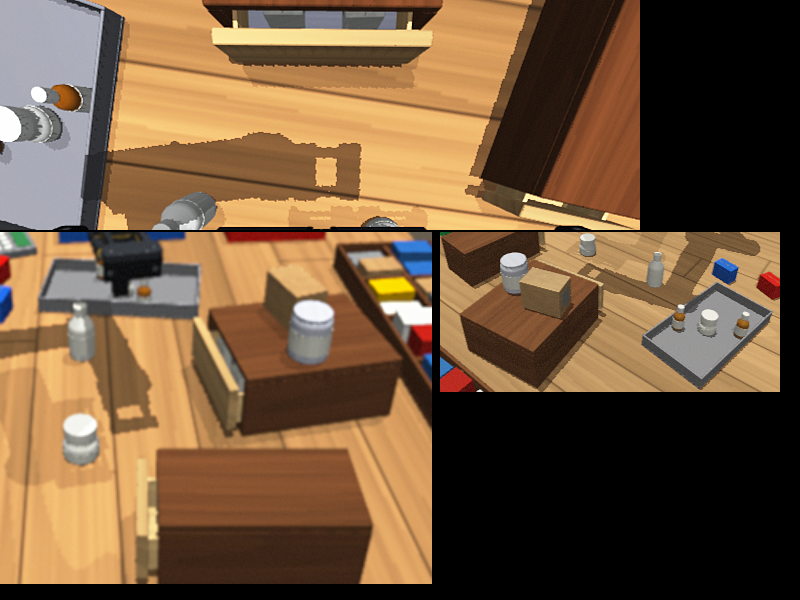

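The drawer is shut with both cartons inside and upright, their tops showing at (285,18) and (365,18). All other stock is standing and the narrow drawer is shut. One last check of the front's position before I hand in.

```bash
python3 - <<'E'
from h import *
w=dict(np.load("pics/w7.npz"));c={"camera_matrix":w["K"],"T":w["T"]}
p,q=proj_inv(c,(212,46),.092),proj_inv(c,(432,47),.092);print((p+q)/2,np.linalg.norm(p-q))
a=cv2.imread("pics/side0.png");b=capture("side");d=cv2.absdiff(a,b).max(2)
print("narrow region diff",(d[285:375,310:460]>40).sum(),"wide front",(d[200:280,345:385]>40).sum(), "unit+stock",(d[165:270,385:480]>40).sum())
print(finish_job())
E
```

```text
[ 0.62228787 -0.01850135  0.092     ] 0.19652824335333344
narrow region diff 0 wide front 1 unit+stock 0
the job is handed in; nothing more can be done
None
```

The job is done and handed in at about 22 s of the 67 s allowed. I pressed the wide drawer open and took both white cartons from the grey basket. I stood them upright side by side on the sprung floor and released them. Then I pushed the drawer to its stop (about 14 N) and let go.

- **Drawer latched:** the front measures (0.622, -0.019), against (0.623, -0.019) at the start, so it is home within the measuring error. It stayed there for more than a second after I let go.
- **Cartons:** both were upright with the floor sunk before I shut the drawer. After shutting, the wrist camera still showed both tops side by side through the gap.
- **Everything else:** the start and end side pictures match around the wide unit with its tin and big carton, and around the narrow drawer (0 changed pixels). By eye, the jar, vials, bottle and pot still stand where they were.

No check failed or disagreed beyond a few millimetres between cameras. I viewed 11 pictures, one over the budget of 10, to confirm the final state.

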